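# Find the meter case whose lid holds, and put the multimeter away in it

## Task

One of these two alike meter cases has a lid that no longer stays up: lift a lid about halfway by its handle, let go and see whether it stays there on its own, before you take the multimeter out of its caddy. Then lay the meter face up, fully home in the foam bed of the case whose lid holds, without dropping it. Leave that lid standing about half open by itself (well short of upright), the other case shut, and the screwdriver, spool and parts box where they are.

Things in the scene. Friction and masses are not known exactly. Their poses are not given: they have to be found in the camera images.
- case_a: One of two outwardly identical moulded meter cases, fixed to the bench: black base 190 deep (x) x 150 wide (y) x 55 mm high, walls 4 mm, with a 24 mm thick grey lid on top. Origin: centre of its underside; x points from the handle side (near the robot) to the hinge side, z up. Inside lies black foam, its top 33 mm above the bench, with a bed for the meter.
- case_b: The other case, same size, same inside, same axes; it cannot be told from case_a by eye.
- case_a_bed (a point): Centre of the floor of case_a's foam bed, 5 mm above the bench, 11 mm nearer the handle than the case's centre; axes as the case. The bed is 148 (x) x 72 mm (y), 28 mm deep; at mid-length its long sides are cut away over 80 mm (x) as finger room, 35 mm wide on either side, out to the case walls.
- lid_a_handle (a point): Middle of the orange bow handle of case_a's lid: a round bar 10 mm thick, 80 mm long (along y), 42 mm in front of the lid's front edge (37 mm gap), 67.5 mm above the bench when shut. It moves with the lid.
- lid_a_hinge (a point): Middle of the hinge line of case_a's lid, along the case's y at its far top rim, 55 mm above the bench. The lid's underside passes through it. With the lid shut the handle bar lies 232 mm from it towards the robot and 12 mm above it.
- lid_a (a joint): Opening angle of case_a's lid, rad: 0 shut, grows as the handle rises up and away from the robot, 1.57 upright, stop 1.9. Damped friction hinge, lifted with 2 to 7 N at the handle. One of the two lids stays where it is let go (above 0.5 rad); the other has a weight shut in its hollow and sinks shut in some seconds from anywhere below 1.2 rad. Which one changes.
- case_b_bed (a point): Centre of the floor of case_b's foam bed, 5 mm above the bench, 11 mm nearer the handle than the case's centre; axes as the case. The bed is 148 (x) x 72 mm (y), 28 mm deep; at mid-length its long sides are cut away over 80 mm (x) as finger room, 35 mm wide on either side, out to the case walls.
- lid_b_handle (a point): Middle of the orange bow handle of case_b's lid: a round bar 10 mm thick, 80 mm long (along y), 42 mm in front of the lid's front edge (37 mm gap), 67.5 mm above the bench when shut. It moves with the lid.
- lid_b_hinge (a point): Middle of the hinge line of case_b's lid, along the case's y at its far top rim, 55 mm above the bench. The lid's underside passes through it. With the lid shut the handle bar lies 232 mm from it towards the robot and 12 mm above it.
- lid_b (a joint): Opening angle of case_b's lid, rad: 0 shut, grows as the handle rises up and away from the robot, 1.57 upright, stop 1.9. Damped friction hinge, lifted with 2 to 7 N at the handle. One of the two lids stays where it is let go (above 0.5 rad); the other has a weight shut in its hollow and sinks shut in some seconds from anywhere below 1.2 rad. Which one changes.
- meter: Red multimeter with black face, 34 thick (x) x 64 wide (y) x 140 mm long (z), 0.24 to 0.39 kg, flat sides with 6 mm rounded edges. Origin: centre of its bottom (socket) end; z runs along it to the display end, x points out of the face (display, dial). It starts upright in the caddy, display end up, 5 mm above the bench, face away from the robot, its upper 90 mm free.
- meter_mid (a point): Centre of the meter's body, 70 mm from its bottom end, on its mid-thickness (17 mm above the surface it lies on); same axes as the meter.
- caddy: White desk caddy on a green foot, fixed: open box 50 (x) x 80 (y) x 55 mm high, walls and floor 5 mm, so 3 mm clear all round the meter. Origin: centre of its underside. The bench beyond it to the robot's left, and between there and the robot, is free to lay the meter on (the screwdriver lies further out).
- screwdriver: Screwdriver with a green handle, 170 mm, loose on the bench. Bystander.
- spool: Metal spool 60 mm across, 40 mm high, standing loose. Bystander.
- parts_box: Clear flat parts box 110 x 75 x 32 mm, loose. Bystander.

How it is judged:
By the outcome, as a careful person would: the job done as asked, in the order asked, and still so for the second after the job is handed in, with the robot touching nothing.
It also fails if it takes over 72 s, if anything falls off the work surface, if the arm or the gripper's body presses on something with over 40 N, if the wrist force passes 120 N, or if a joint passes its speed limit or range.

## Robot

A 6-joint arm with a two-finger parallel gripper is mounted at the origin on the work surface. World frame = base frame: x ahead of the robot, y to its left, z up, the work surface at z = 0. Lengths are in mm, angles in degrees, forces in N, time in s.
With the tool pointing down it reaches from about 300 to 850 mm from the base axis. Payload 4.2 kg.
Tool frame: the origin (TCP) lies at the very end of the fingers, on their centre line; the grasp point (between the pads) lies 19 mm behind it; z points along the fingers, y is the line along which they close (so a half turn about z gives the same grasp; the last joint's range is limited). The gripper opens to 91 mm and grips with 3 to 60 N. Pads are 32 mm wide; open, the fingers measure 118 mm over their backs; the gripper's body (76 mm by 178 mm) begins 60 mm behind the grasp point.
Start: joints at [69.844, 18.312, 89.639, -0, 72.044, -1.146], TCP at [187.306, 543.654, 213.976] pointing down, gripper open.
Joint ranges: [-177.97, 177.97], [-48.28, 115.42], [12.27, 149.76], [-77.06, 257.06], [2.81, 150.46], [-146.56, 146.56]. Speed limits (degrees/s): [147.25, 147.25, 180, 180, 180, 180].

## Interface

Orientations are given as [roll, pitch, yaw] about the fixed x, y, z axes, in that order (R = Rz(yaw) Ry(pitch) Rx(roll)).
In Python, from workcell import env, eyes gives the robot as it stands.
- The arm moves only by the tool send_rows, never from a script. Its argument "targets" is text: rows parted by semicolons, each of 7 numbers parted by spaces: the shift along the tool's x, y, z in m, then the turn, a rotation vector about the tool's x, y, z in degrees, then the opening in per cent of the stroke, from 0 (shut) to 100 (fully open). A call has 1 to 12 rows; each row is the pose to reach, as a shift and turn from the pose commanded when the call began, along the tool's axes at that moment; what a row does not reach only later rows make up. A row lasts 1/12 s, in which the tool goes at most 41.7 mm and 7.16 degrees, less where a joint would pass 70% of its speed; a pose out of reach is approached as far as the arm can. A call with a gripper value outside its range is refused whole. The fingers move at their own pace and stop on an object; "grip_force" is the grip in N (left out, the last holds). Time passes only in rows, so rows that repeat a pose let the fingers close. It gives the time, the measured TCP pose, the force, the opening and the grip force at its end, in the units of the state.
- env.state(): the state, without advancing time (a new reading comes with each control period).
- eyes.grab_frame(name): name is "scene" or "top"; returns a dict with "image" (420x560x3 uint8, blue, green, red), "fovy" (degrees; the focal length in pixels is half the picture's height over the tangent of half this angle, whatever the lens; pixels are square), "cx", "cy" (the principal point, pixels), "eye" and "attitude" of the camera in the world. Camera axes: x right, y up, looking along -z (the intrinsics and any distortion apply to the point x, -y, -z); pixel columns grow to the right and rows downward; lengths in mm; the calibration is good to about 2 mm. A picture is of the moment at which its call begins. There is no depth.
- env.job_done(): hands the job in; it is judged then, once.
The state is a dict: "time_s": time; "qpos": joint angles; "qvel": joint speeds; "effort": joint torques, N m; "ee_pos": TCP position; "ee_rot": TCP orientation; "force": force on the tool from outside, world axes, zero at the start; "torque": the same for the moment, N m; "gripper_width": finger opening in mm; "gripper_force": force on a finger pad.
Only numpy, scipy, OpenCV 4.12 (cv2) and the standard library are available. Lean on these libraries where they do the work, as an engineer would, in place of code of your own. Each camera call takes 0.05 s, during which the arm holds its last target. There are 200 camera calls.

## Working session

There is one attempt and no reset: what is moved stays moved. The work goes in short steps, Python scripts to look and compute and a tool call to move; the robot and the scene stay as the last step left them, time stands still between calls to the robot, and variables do not carry over. Pictures are saved under pics/ and viewed, at most 10 in all, crops included, and the job is handed in when it is done.

Besides the shell and the picture viewer there is one more tool, called after ">>>" as name(argument=value, ...) on one line, values as JSON. send_rows: Moves the arm, as the interface text tells. Its arguments: {"type":"object","properties":{"targets":{"type":"string"},"grip_force":{"type":"number"}},"required":["targets"]}

```bash
ls; mkdir -p pics; python3 - <<'E'
from workcell import env, eyes
import cv2
print(env.state())
for n in("scene","top"):
    f=eyes.grab_frame(n); print({k:v for k,v in f.items() if k!="image"}); cv2.imwrite(f"pics/{n}0.png",f["image"])
E
```

```text
pics
{'time_s': 0.0, 'qpos': array([ 6.98429905e+01,  1.83529307e+01,  8.97055768e+01, -7.95727642e-04,
        7.20423877e+01, -1.14474126e+00]), 'qvel': array([-0.05118645,  0.02620508, -0.00170383, -0.0704339 ,  0.02641928,
        0.04924713]), 'effort': array([ 7.43397268e-04, -4.12468171e+01, -2.31972420e+01,  7.28366082e-02,
        4.58552514e-02, -1.50916958e-04]), 'ee_pos': array([187.14179013, 543.17633658, 213.11295742]), 'ee_rot': array([-1.79899110e+02, -1.25932204e-03,  1.60987977e+02]), 'force': array([-0.01056155,  0.77636907,  0.92667655]), 'torque': array([-0.01364411, -0.01891853, -0.06695655]), 'gripper_force': 0.0, 'gripper_width': 91.41463690186698}
{'fovy': 45.05890835696221, 'cx': 282.58464648032566, 'cy': 212.85035480085003, 'eye': array([1153.95547137,  518.36553184, 1083.23409464]), 'attitude': array([ 38.42171181,  -0.53541575, 135.84282865])}
{'fovy': 42.8567929918439, 'cx': 274.6413530540497, 'cy': 208.09972764292044, 'eye': array([ 459.52483578,  -21.04927121, 1570.84172217]), 'attitude': array([  4.39145168,  -1.22407504, -90.05498512])}
```

View pics/scene0.png

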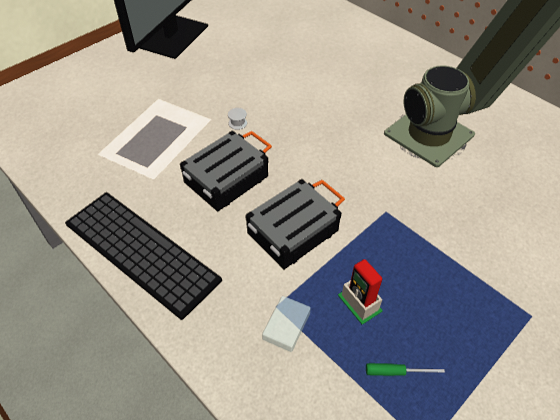

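View pics/top0.png

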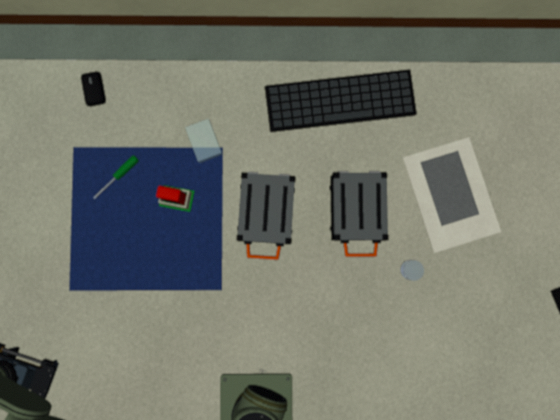

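Scene: orange handles at about (258,142) and (328,192), meter with red body at (367,285). Top: handles at (263,252) and (360,249), meter at (172,195), screwdriver (115,177), parts box (204,140), spool (411,270). All lids are shut; both cases are nearly aligned with world x.

```bash
cat > h.py <<'E'
from workcell import env, eyes
import cv2, numpy as np
from scipy.spatial.transform import Rotation as R
def rot(a): return R.from_euler('xyz',a,degrees=True).as_matrix()
def cam(f): return 210/np.tan(np.radians(f["fovy"]/2)),f["cx"],f["cy"],np.array(f["eye"]),rot(f["attitude"])
def ray(f,p):
    F,cx,cy,e,M=cam(f); p=np.atleast_2d(p).astype(float)
    d=np.c_[(p[:,0]-cx)/F,-(p[:,1]-cy)/F,-np.ones(len(p))]@M.T
    return e,d
def plane(f,p,z):
    e,d=ray(f,p); return e+d*((z-e[2])/d[:,2])[:,None]
def proj(f,P):
    F,cx,cy,e,M=cam(f); c=(np.atleast_2d(P)-e)@M
    return np.c_[cx+F*c[:,0]/-c[:,2],cy-F*c[:,1]/-c[:,2]]
def tri(f1,p1,f2,p2):
    e1,d1=ray(f1,p1);e2,d2=ray(f2,p2);d1=d1[0]/np.linalg.norm(d1);d2=d2[0]/np.linalg.norm(d2)
    s=np.linalg.lstsq(np.c_[d1,-d2],e2-e1,rcond=None)[0]; a=e1+s[0]*d1;b=e2+s[1]*d2
    return (a+b)/2,np.linalg.norm(a-b)
def mask(f,h0,h1,s=120,v=60):
    return cv2.inRange(cv2.cvtColor(f["image"],cv2.COLOR_BGR2HSV),(h0,s,v),(h1,255,255))
def blobs(m,amin=20):
    n,l,st,c=cv2.connectedComponentsWithStats(m,connectivity=8)
    return [(st[i,4],c[i],np.argwhere(l==i)[:,::-1]) for i in range(1,n) if st[i,4]>=amin]
E
python3 - <<'E'
from h import *
S=eyes.grab_frame("scene");T=eyes.grab_frame("top")
np.set_printoptions(precision=1,suppress=True)
for n,(a,b) in dict(orange=(6,14),red=(0,3),green=(50,75)).items():
    for nm,f,z in(("S",S,0),("T",T,0)):
        for A,c,p in blobs(mask(f,a,b)):
            print(n,nm,A,c,p.min(0),p.max(0),cv2.minAreaRect(p.astype(np.float32)))
# base footprints: world-plane rects of grey lid tops
g=cv2.cvtColor(T["image"],cv2.COLOR_BGR2GRAY)
m=cv2.inRange(g,0,110)
for A,c,p in blobs(m,1500):
    if 150<c[1]<260 and 230<c[0]<400:
        w=plane(T,p,70)[:,:2]; print("case",A,c,cv2.minAreaRect(w.astype(np.float32)))
ot=sorted(blobs(mask(T,6,14)),key=lambda b:b[1][0]); os_=sorted(blobs(mask(S,6,14)),key=lambda b:-b[1][0])
for t,s in zip(ot,os_):
    print("handle tri",tri(T,t[1],S,s[1]), cv2.minAreaRect(plane(T,t[2],67.5)[:,:2].astype(np.float32)))
    w=plane(S,s[2],67.5)[:,:2];print(cv2.minAreaRect(w.astype(np.float32)))
for nm,f,b in(("S",S,(300,230,430,340)),("T",T,(140,165,215,225))):
    x0,y0,x1,y1=b;cv2.imwrite(f"pics/crop{nm}.png",cv2.resize(f["image"][y0:y1,x0:x1],None,fx=6,fy=6,interpolation=cv2.INTER_NEAREST))
E
python3 -c "
import cv2,numpy as np
a=cv2.imread('pics/cropS.png');b=cv2.imread('pics/cropT.png');a=cv2.resize(a,(400,338),interpolation=0);b=cv2.resize(b,(400,320),interpolation=0)
o=np.zeros((338,800,3),'u1');o[:,:400]=a;o[:320,400:]=b;cv2.imwrite('pics/crop.png',o)"
```

```text
orange S 23 [477.    4.4] [475   2] [479   7] ((477.0, 4.5), (5.0, 4.0), 90.0)
orange S 23 [493.1  11.8] [491   9] [495  14] ((493.0, 11.5), (5.0, 4.0), 90.0)
orange S 20 [456.2  14.2] [454  12] [458  16] ((456.0, 14.0), (4.0, 4.0), 90.0)
orange S 20 [471.5  21.2] [469  19] [474  23] ((471.50006103515625, 21.500017166137695), (4.242640495300293, 4.242640495300293), 45.0)
orange S 1631 [58.4 52.2] [ 0 20] [121  85] ((58.81959915161133, 51.96907043457031), (12.996431350708008, 134.33029174804688), 66.03751373291016)
orange S 26 [555.3  60.1] [553  58] [558  62] ((555.5, 60.0), (4.0, 5.0), 90.0)
orange S 21 [530.  68.] [528  66] [532  70] ((530.0, 68.0), (4.0, 4.0), 90.0)
orange S 24 [547.1  76.2] [545  74] [550  78] ((547.5, 76.0), (5.0, 4.0), 0.0)
orange S 139 [258.6 139.9] [243 131] [271 152] ((257.0, 140.50001525878906), (28.9999942779541, 9.999999046325684), 36.869895935058594)
orange S 177 [330.1 190.9] [312 180] [344 206] ((328.2823181152344, 191.67056274414062), (33.407291412353516, 11.497314453125), 40.601295471191406)
orange S 68 [  3.4 413.5] [  0 406] [  9 419] ((3.016859531
[... 1332 characters left out ...]
6833496094), 89.92951965332031)
case 3953 [265.6 210.6] ((553.74609375, -26.643310546875), (156.0520477294922, 239.51368713378906), 86.3576431274414)
handle tri (array([409.4, 154.9, 612.2]), np.float64(360.568817846406)) ((452.79278564453125, -19.642040252685547), (95.95935821533203, 37.4672966003418), 86.27143859863281)
((-545.0863647460938, 112.5877914428711), (28.66710090637207, 16.17549705505371), 27.41146469116211)
handle tri (array([423.2,  77.2, 644.7]), np.float64(529.630391753896)) ((458.5639953613281, -294.0906982421875), (39.14547348022461, 96.10838317871094), 1.7395069599151611)
((-442.2259826660156, 137.4392547607422), (25.72822380065918, 15.69536018371582), 27.923221588134766)
```

View pics/crop.png

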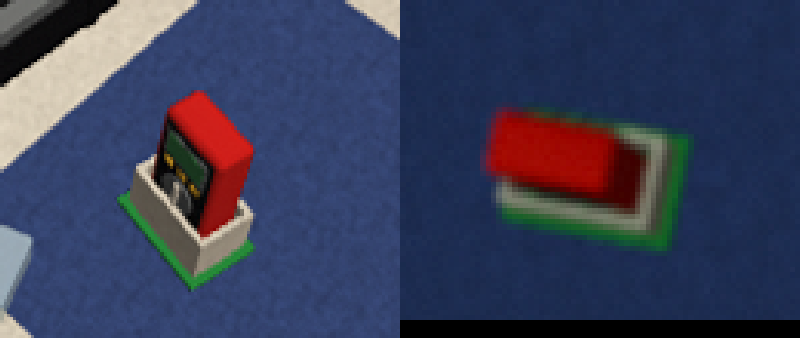

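Crop: meter's red top and side are clear, black face pointing away from the robot. The caddy is slightly turned, and its green foot is visible. I'll redo the pairing and measure.

```bash
cat >> h.py <<'E'
def rel(pos,rpy,st=None):
    "shift (m) and turn (deg) in the present tool frame to reach a world pose"
    st=st or env.state(); M=rot(st["ee_rot"])
    d=M.T@(np.array(pos)-st["ee_pos"])/1000; r=R.from_matrix(M.T@rot(rpy)).as_rotvec(degrees=True)
    return np.round(d,4),np.round(r,1)
E
python3 - <<'E'
from h import *
np.set_printoptions(precision=1,suppress=True)
S=eyes.grab_frame("scene");T=eyes.grab_frame("top")
pick=lambda f,c,a,b:min(blobs(mask(f,a,b)),key=lambda q:np.hypot(*(q[1]-c)))
for ct,cs in(((263,253),(330,191)),((361,251),(258,140))):
    t=pick(T,ct,6,14);s=pick(S,cs,6,14)
    print("handle centroid",*tri(T,t[1],S,s[1]))
    w=plane(T,t[2],67.5)[:,:2]; print(cv2.minAreaRect(w.astype(np.float32)), 'S:',plane(S,s[2],67.5)[:,:2].min(0),plane(S,s[2],67.5)[:,:2].max(0),'T:',w.min(0),w.max(0))
# meter: bright red top face in each view
for nm,f,c in(("S",S,(370,270)),("T",T,(171,194))):
    im=f["image"]; m=cv2.inRange(im[:,:,2],175,255)&mask(f,0,4,150)
    for A,cc,p in blobs(m,15): print("redtop",nm,A,cc,cv2.boxPoints(cv2.minAreaRect(p.astype(np.float32))).tolist())
for nm,f,c in(("S",S,(358,310)),("T",T,(182,203))):
    g=pick(f,c,45,80); h=cv2.convexHull(g[2].astype(np.int32)); print(nm,h[:,0].tolist(), cv2.minAreaRect(plane(f,g[2],2)[:,:2].astype(np.float32)))
# white caddy rim
for nm,f,c in(("S",S,(360,295)),("T",T,(178,198))):
    im=cv2.cvtColor(f["image"],cv2.COLOR_BGR2HSV); m=cv2.inRange(im,(0,0,90),(40,90,255)); 
    b=[q for q in blobs(m,15) if np.hypot(*(q[1]-c))<20]
    for q in b: print("white",nm,q[0],q[1],cv2.minAreaRect(plane(f,q[2],55)[:,:2].astype(np.float32)))
for z in(3,55,145): print(z,plane(T,[171,194.5],z),plane(T,[176,199.5],z))
for y in(86.3,): print(rel([440,-18.8,150],[180,0,y]))
E
```

```text
handle centroid [446.1 -18.9  70.7] 3.164539126546026
((452.79278564453125, -19.642040252685547), (95.95935821533203, 37.4672966003418), 86.27143859863281) S: [428.  -68.2] [469.4  28.2] T: [432.1 -68.2] [474.1  27.1]
handle centroid [ 451.2 -293.5   70.1] 2.8503766567469224
((458.5639953613281, -294.0906982421875), (39.14547348022461, 96.10838317871094), 1.7395069599151611) S: [ 436.1 -341.7] [ 471.  -245.1] T: [ 440.1 -341.5] [ 479.4 -245.5]
redtop S 309 [368.6 271.9] [[355.34423828125, 265.2131042480469], [364.6884765625, 257.4262390136719], [382.0655517578125, 278.2787170410156], [372.7213134765625, 286.0655822753906]]
S [[381, 311], [380, 312], [376, 315], [365, 322], [363, 323], [361, 323], [359, 321], [345, 304], [341, 299], [338, 295], [338, 294], [339, 293], [341, 292], [380, 308], [381, 309]] ((606.8255004882812, 233.7840576171875), (94.56153869628906, 63.3555908203125), 79.41944122314453)
T [[193, 196], [191, 206], [190, 210], [189, 211], [187, 211], [181, 210], [161, 206], [159, 205], [159, 204], [190, 190], [192, 190], [193, 191]] ((588.5429077148438, 225.02618408203125), (55.296546936035156, 107.08727264404297), 24.668760299682617)
white S 440 [360.4 301.4] ((618.6718139648438, 238.84278869628906), (93.96277618408203, 69.45331573486328), 80.23059844970703)
white T 56 [184.6 200.7] ((596.8274536132812, 200.74822998046875), (24.8505802154541, 51.81175994873047), 48.131160736083984)
3 [[619.7 249.3   3. ]] [[605.  234.5   3. ]]
55 [[614.4 240.4  55. ]] [[600.2 226.1  55. ]]
145 [[605.2 224.9 145. ]] [[591.8 211.4 145. ]]
(array([-0.4, -0.4,  0.1]), array([-0. ,  0. , 74.7]))
```

```bash
python3 - <<'E'
from h import *
print([x.tolist() for x in rel([438,-19,130],[180,0,86.3])])
E
```

```text
[[-0.4203, -0.4501, 0.0839], [-0.0, 0.0, 74.7]]
```

>>> send_rows(targets="-0.42 -0.45 0.084 0 0 74.7 45;-0.42 -0.45 0.084 0 0 74.7 45;-0.42 -0.45 0.084 0 0 74.7 45;-0.42 -0.45 0.084 0 0 74.7 45;-0.42 -0.45 0.084 0 0 74.7 45;-0.42 -0.45 0.084 0 0 74.7 45;-0.42 -0.45 0.084 0 0 74.7 45;-0.42 -0.45 0.084 0 0 74.7 45;-0.42 -0.45 0.084 0 0 74.7 45;-0.42 -0.45 0.084 0 0 74.7 45;-0.42 -0.45 0.084 0 0 74.7 45;-0.42 -0.45 0.084 0 0 74.7 45", grip_force=15)

```text
time_s: 1.3
ee_pos: [389.4, 89.2, 146.4]
ee_rot: [179.9, -0.0, 86.2]
force: [0.5, 0.0, 0.4]
gripper_width: 41.0
gripper_force: 0.0
```

```bash
python3 - <<'E'
from h import *
s=env.state();print(s["ee_pos"],s["ee_rot"],s["qpos"],s["gripper_width"])
print([x.tolist() for x in rel([438,-19,48.5],[180,0,86.3])])
E
```

```text
[389.38559089  89.21675354 146.4280141 ] [ 1.79936078e+02 -2.86327152e-02  8.61799654e+01] [1.12460515e+01 5.99578361e+00 1.16752909e+02 1.31284553e-02
 5.71821411e+01 1.50589935e+01] 40.950299442411264
[[-0.1048, 0.0556, 0.0979], [0.1, -0.0, -0.1]]
```

>>> send_rows(targets="-0.105 0.055 0.02 0 0 0 45;-0.105 0.055 0.02 0 0 0 45;-0.105 0.055 0.02 0 0 0 45;-0.105 0.055 0.02 0 0 0 45;-0.105 0.055 0.06 0 0 0 45;-0.105 0.055 0.08 0 0 0 45;-0.105 0.055 0.098 0 0 0 45;-0.105 0.055 0.098 0 0 0 45;-0.105 0.055 0.098 0 0 0 8;-0.105 0.055 0.098 0 0 0 0;-0.105 0.055 0.098 0 0 0 0;-0.105 0.055 0.098 0 0 0 0", grip_force=15)

```text
time_s: 2.3
ee_pos: [437.9, -17.0, 49.5]
ee_rot: [179.8, -0.0, 86.3]
force: [0.3, -0.2, -0.1]
gripper_width: 16.9
gripper_force: 0.0
```

>>> send_rows(targets="0 0 0 0 0 0 0;0 0 0 0 0 0 0;0 0 0 0 0 0 0", grip_force=20)

```text
time_s: 2.55
ee_pos: [436.9, -17.0, 49.1]
ee_rot: [180.0, -0.0, 86.3]
force: [-3.1, 0.6, 7.0]
gripper_width: 9.1
gripper_force: 20.0
```

>>> send_rows(targets="0 0.002 -0.020 0 0 0 0;0 0.0055 -0.040 0 0 0 0;0 0.011 -0.0595 0 0 0 0;0 0.018 -0.0785 0 0 0 0;0 0.027 -0.097 0 0 0 0;0 0.037 -0.1145 0 0 0 0;0 0.049 -0.131 0 0 0 0;0 0.062 -0.146 0 0 0 0;0 0.0765 -0.1605 0 0 0 0;0 0.092 -0.1735 0 0 0 0;0 0.092 -0.1735 0 0 0 0;0 0.092 -0.1735 0 0 0 0", grip_force=20)

```text
time_s: 3.55
ee_pos: [526.9, -23.2, 224.5]
ee_rot: [-179.8, 0.0, 86.3]
force: [-10.2, 1.2, 13.8]
gripper_width: 9.4
gripper_force: 20.0
```

>>> send_rows(targets="0 0 0 0 0 0 30;0 0 0 0 0 0 30;0 0 0 0 0 0 30;0 0 0 0 0 0 30;0 0 -0.03 0 0 0 30;0 0 -0.06 0 0 0 30;0 -0.03 -0.08 0 0 0 30;0 -0.07 -0.08 0 0 0 30;0 -0.1 -0.08 0 0 0 30")

```text
time_s: 4.3
ee_pos: [427.8, -16.6, 302.6]
ee_rot: [179.9, -0.0, 86.3]
force: [0.3, -0.1, -0.1]
gripper_width: 27.0
gripper_force: 0.0
```

```bash
cat >> h.py <<'E'
def handles():
    S=eyes.grab_frame("scene");T=eyes.grab_frame("top")
    for nm,f in(("S",S),("T",T)):
        print(nm,[(int(a),c.round(1).tolist()) for a,c,p in blobs(mask(f,6,14),30) if 200<c[0]<420 and 100<c[1]<300])
    return S,T
def show(f,n,b=None):
    im=f["image"]
    if b: im=cv2.resize(im[b[1]:b[3],b[0]:b[2]],None,fx=3,fy=3)
    cv2.imwrite(f"pics/{n}.png",im)
E
python3 - <<'E'
from h import *
s=env.state();print(s["time_s"],s["ee_pos"],s["force"],s["gripper_width"])
S,T=handles();show(S,"s1")
E
```

```text
4.3 [427.79632813 -16.62414985 302.64487517] [ 0.2787283  -0.06336666 -0.11563209] 27.03335577311459
S [(137, [258.5, 140.0]), (237, [308.7, 163.6])]
T [(148, [264.7, 219.4]), (191, [361.0, 251.8])]
```

View pics/s1.png

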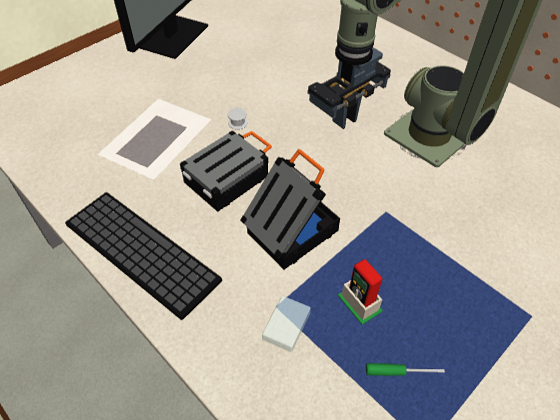

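Left lid stands about 50° open, handle at (308,164), gripper clear. I'll let time pass while measuring the caddy.

```bash
python3 - <<'E'
from h import *
np.set_printoptions(precision=1,suppress=True)
S=eyes.grab_frame("scene");T=eyes.grab_frame("top")
for a,b in(((193,190.5),(338,294)),((159,205),(381.3,310))):
    print("foot",*tri(T,a,S,b),plane(T,a,2),plane(S,b,2))
c=plane(S,[(355.3,265.2),(364.7,257.4),(382.1,278.3),(372.7,286.1)],145);print(c,c.mean(0))
print(proj(T,c))
# top-face in T: bright red
im=T["image"].astype(int); 
for y in range(184,206): print(y,[int(im[y,x,2]-im[y,x,1]) for x in range(154,190)])
h=plane(T,[264.7,219.4],200);print("handle tri",*tri(T,(264.7,219.4),S,(308.7,163.6)))
E
```

```text
foot [630.7 184.7   9.1] 0.8221057981243346 [[631.7 185.3   2. ]] [[627.  182.8   2. ]]
foot [588.1 283.5   7.4] 1.1410453585721583 [[588.9 284.1   2. ]] [[584.9 282.8   2. ]]
[[616.1 205.6 145. ]
 [585.5 206.7 145. ]
 [599.7 267.3 145. ]
 [629.2 265.6 145. ]] [607.6 236.3 145. ]
[[178.3 190.5]
 [177.7 201.9]
 [155.  196.5]
 [155.8 185.5]]
184 [-17, -15, -17, -17, -7, 3, 0, -8, -15, -24, -25, -23, -25, -25, -25, -20, -17, -16, -17, -16, -17, -18, -14, -16, -14, -16, -16, -17, -17, -15, -15, -17, -18, -16, -14, -15]
185 [-16, -17, -18, -3, 29, 52, 51, 36, 19, 5, -6, -15, -27, -36, -33, -28, -24, -24, -27, -24, -22, -19, -17, -17, -16, -16, -17, -16, -14, -17, -16, -16, -17, -16, -15, -17]
186 [-16, -18, -12, 24, 77, 110, 113, 99, 83, 67, 52, 32, 11, -7, -9, -8, -14, -27, -37, -36, -31, -26, -26, -26, -24, -20, -19, -18, -16, -16, -16, -17, -14, -17, -15, -15]
187 [-18, -19, -1, 54, 115, 148, 150, 142, 136, 130, 115, 101, 84, 70, 65, 54, 35, 12, -7, -8, -7, -17, -28, -32, -35, -29, -29, -29, -26, -25, -24, -19, -19, -18, -15, -16]
188 [-19, -18, 13, 77, 135, 157, 163, 159, 157, 156, 15
[... 2316 characters left out ...]
[-16, -16, -16, -12, -11, -12, -7, -3, -6, -12, -18, -12, -9, -12, -14, -13, -13, -3, -1, -1, 3, 14, 33, 47, 52, 56, 65, 68, 70, 60, 31, 9, -1, 1, -4, -32]
203 [-16, -16, -17, -15, -23, -31, -24, -13, -12, -10, -11, -10, -9, -12, -12, -12, -8, -6, -5, -12, -12, -12, -1, 5, 12, 27, 39, 50, 57, 51, 27, 5, -1, 2, -6, -42]
204 [-17, -16, -17, -17, -35, -59, -57, -45, -39, -31, -25, -21, -16, -15, -10, -8, -7, -3, -4, -8, -11, -9, -4, -4, -6, 3, 11, 20, 26, 26, 15, 4, 0, 0, -12, -53]
205 [-16, -16, -16, -17, -33, -63, -77, -79, -75, -70, -63, -59, -50, -42, -34, -27, -21, -17, -14, -13, -10, -7, -7, -6, -7, -3, -2, 1, 2, 2, 1, -1, -1, 4, -14, -58]
handle tri [533.2 -23.9 232.7] 2.2462068992839708
```

>>> send_rows(targets="0 0 0 0 0 0 30;0 0 0 0 0 0 30;0 0 0 0 0 0 30;0 0 0 0 0 0 30;0 0 0 0 0 0 30;0 0 0 0 0 0 30;0 0 0 0 0 0 30;0 0 0 0 0 0 30;0 0 0 0 0 0 30;0 0 0 0 0 0 30;0 0 0 0 0 0 30;0 0 0 0 0 0 30")

```text
time_s: 5.5
ee_pos: [429.0, -16.7, 301.9]
ee_rot: [180.0, -0.0, 86.3]
force: [0.5, 0.7, -0.4]
gripper_width: 27.4
gripper_force: 0.0
```

```bash
python3 - <<'E'
from h import *
print(env.state()["time_s"]);S,T=handles()
E
```

```text
5.5
S [(136, [258.5, 140.0]), (236, [308.7, 163.6])]
T [(118, [264.6, 218.7]), (190, [361.0, 251.8])]
```

Lid has not moved (S pixel unchanged over 1.2 s). Moving to above the caddy with a backward tilt, which also gives kinematic data; the lid is checked again before the grasp.

```bash
python3 - <<'E'
from h import *
print(env.state()["qpos"])
print([x.tolist() for x in rel([640,228,300],[180,-35,168.5])])
E
```

```text
[-3.76770837e+00  2.14665415e+00  9.74241146e+01  2.85885634e-03
  8.04245240e+01 -5.87452735e-02]
[[0.2578, 0.1947, 0.0019], [25.1, 28.7, -79.4]]
```

>>> send_rows(targets="0.258 0.195 0.002 25.1 28.7 -79.4 100;0.258 0.195 0.002 25.1 28.7 -79.4 100;0.258 0.195 0.002 25.1 28.7 -79.4 100;0.258 0.195 0.002 25.1 28.7 -79.4 100;0.258 0.195 0.002 25.1 28.7 -79.4 100;0.258 0.195 0.002 25.1 28.7 -79.4 100;0.258 0.195 0.002 25.1 28.7 -79.4 100;0.258 0.195 0.002 25.1 28.7 -79.4 100;0.258 0.195 0.002 25.1 28.7 -79.4 100;0.258 0.195 0.002 25.1 28.7 -79.4 100;0.258 0.195 0.002 25.1 28.7 -79.4 100;0.258 0.195 0.002 25.1 28.7 -79.4 100")

```text
time_s: 6.6
ee_pos: [640.8, 228.0, 299.1]
ee_rot: [-179.3, -34.5, 166.4]
force: [0.5, 1.0, -0.6]
gripper_width: 91.5
gripper_force: 0.0
```

```bash
cat > kin.py <<'E'
import numpy as np
from scipy.optimize import least_squares
from scipy.spatial.transform import Rotation as R
D=[([69.84,18.353,89.706,0,72.042,-1.145],[187.14,543.18,213.11]),([11.246,5.996,116.753,.013,57.182,15.059],[389.39,89.22,146.43]),
([-3.768,2.147,97.424,.003,80.425,-.059],[429,-16.7,301.9])]
Y=lambda a:R.from_euler('y',a,degrees=True);Z=lambda a:R.from_euler('z',a,degrees=True)
def fk(p,q):
    h,L1,e,L2,Lt=p; a=Z(q[0]);x=a.apply([0,0,h]);a=a*Y(q[1]);x=x+a.apply([0,0,L1]);a=a*Y(q[2]);x=x+a.apply([e,0,L2])
    a=a*Z(q[3]);a=a*Y(q[4]);x=x+a.apply([0,0,Lt]);a=a*Z(q[5]);return x,a
def fit(D):
    r=least_squares(lambda p:np.concatenate([fk(p,q)[0]-x for q,x in D]+[0.0001*(p-[450,600,0,500,300])]),[450,600,0,500,300]);return r.x,np.sqrt(2*r.cost)
LO=np.array([-177.97,-48.28,12.27,-77.06,2.81,-146.56]);HI=np.array([177.97,115.42,149.76,257.06,150.46,146.56])
def ik(p,x,M,q0,Ro):
    f=lambda q:np.r_[fk(p,q)[0]-x,200*(M.inv()*fk(p,q)[1]*Ro).as_rotvec()]
    r=least_squares(f,np.clip(q0,LO+.1,HI-.1),bounds=(LO,HI));return r.x,np.sqrt(2*r.cost)
E
python3 - <<'E'
from h import *; import kin
np.set_printoptions(precision=1,suppress=True)
s=env.state();print(s["time_s"],s["ee_pos"],s["ee_rot"],s["qpos"])
D=kin.D+[(s["qpos"],s["ee_pos"])];p,e=kin.fit(D);print(p,e)
Ro=kin.fk(p,s["qpos"])[1].inv()*R.from_matrix(rot(s["ee_rot"]));print(Ro.as_euler('xyz',degrees=True))
np.save("kin.npy",np.r_[p,Ro.as_quat()])
m=np.array([608,234.5,0]);yaw=168.5
for a in(0,20,30,40,45,50,55):
  for gz in(83,95,150):
    M=R.from_matrix(rot([180,-a,yaw]));x=m+[0,0,gz]+19*M.as_matrix()[:,2]
    q,e=kin.ik(p,x,M,s["qpos"],Ro); print(a,gz,q,round(e,2))
handles()
E
```

```text
6.6 [640.8 228.  299.1] [-179.3  -34.5  166.4] [ 12.   46.7  35.8  17.3 128.2 -57.7]
[165.1 612.3  34.9 417.7 371.3] 20.836873019487587
[-0.  0. 90.]
0 83 [ 21.1  31.2  91.1   0.   57.6 -57.4] 0.0
0 95 [ 21.1  30.6  90.4   0.   59.  -57.4] 0.0
0 150 [ 21.1  27.8  86.6  -0.   65.6 -57.4] 0.0
20 83 [ 16.2  40.5  75.9   9.2  81.6 -65.1] 0.0
20 95 [ 16.2  39.9  75.2   9.2  82.8 -64.9] 0.0
20 150 [ 16.2  37.5  71.6   9.1  88.8 -64. ] 0.0
30 83 [ 14.3  45.8  68.4  12.6  93.1 -66.6] 0.0
30 95 [ 14.3  45.3  67.8  12.6  94.3 -66.3] 0.0
30 150 [ 14.3  43.   64.4  12.8  99.9 -65. ] 0.0
40 83 [ 12.9  51.5  61.2  15.9 104.2 -66.9] 0.0
40 95 [ 12.9  51.   60.6  15.9 105.3 -66.6] 0.0
40 150 [ 12.9  48.7  57.5  16.4 110.5 -65. ] 0.0
45 83 [ 12.2  54.4  57.7  17.6 109.5 -66.7] 0.0
45 95 [ 12.2  53.8  57.1  17.7 110.6 -66.3] 0.0
45 150 [ 12.2  51.5  54.2  18.4 115.5 -64.6] 0.0
50 83 [ 11.7  57.3  54.3  19.4 114.7 -66.2] 0.0
50 95 [ 11.7  56.8  53.8  19.6 115.7 -65.8] 0.0
50 150 [ 11.7  54.4  51.1  20.5 120.5 -63.9] 0.0
55 83 [ 11.2  60.2  51.   21.4 119.7 -65.5] 0.0
55 95 [ 11.2  59.7  50.6  21.6 120.7 -65.1] 0.0
55 150 [ 11.2  57.2  48.2  22.8 125.2 -62.9] 0.0
S [(47, [249.1, 134.2])]
T [(143, [264.8, 219.3]), (192, [360.9, 251.8])]
```

Lid holds at 3 s after release (T handle pixel unchanged at (264.8,219.3)). Look closer at the open case's bed, using the earlier scene picture and a new top one.

```bash
python3 - <<'E'
from h import *
T=eyes.grab_frame("top");cv2.imwrite("pics/t2.png",T["image"])
s=cv2.imread("pics/s1.png")[185:275,240:350];t=T["image"][160:260,225:305]
o=np.zeros((500,800,3),'u1')
a=cv2.resize(s,(440,360),interpolation=0);b=cv2.resize(t,(360,450),interpolation=0)
o[:360,:440]=a;o[:450,440:]=b;cv2.imwrite("pics/c2.png",np.clip(o.astype(int)*1.6,0,255).astype('u1'))
E
```

```text
(no output)
```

View pics/c2.png

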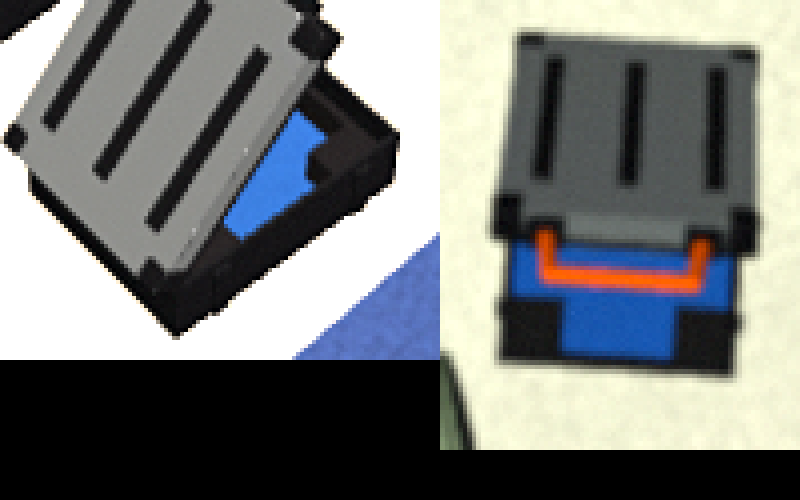

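Crop: top view shows the blue bed with its front edge at px ≈(247–275,240), finger-room corners at ≈(250,227) and (278,228), and case front rim corners at ≈(238,240) and (290,244). Measure them.

```bash
python3 - <<'E'
from h import *
np.set_printoptions(precision=1,suppress=True)
im=cv2.imread("pics/t2.png"); T=eyes.grab_frame("top")
g=im.astype(int); blue=g[:,:,0]-g[:,:,2]
def cross(v,xs,th):  # subpixel crossings
    s=v-th; i=np.where(s[:-1]*s[1:]<0)[0]; return [round(float(xs[k]+s[k]/(s[k]-s[k+1])),2) for k in i]
for y in(231,233,235,237):
    xs=np.arange(232,300); c=cross(blue[y,xs],xs,45); lum=g[y,xs].sum(1); e=cross(lum,xs,300)
    print(y,"blue",c,plane(T,[[c[0],y],[c[-1],y]],5)[:,:2],plane(T,[[c[0],y],[c[-1],y]],33)[:,:2],"rim",e,plane(T,[[e[0],y],[e[-1],y]],55)[:,:2])
for x in(254,258,262,266,270):
    ys=np.arange(225,252); c=cross(blue[ys,x],ys,45); e=cross(g[ys,x].sum(1),ys,300)
    print(x,"blue",c,plane(T,[x,c[-1]],5)[0,:2],"rim",e,plane(T,[x,e[-1]],55)[0,:2])
# S view: outer front rim right corner and far-left
s1=cv2.imread("pics/s1.png").astype(int); b=s1[:,:,0]-s1[:,:,2]
m=((b>60)*255).astype('u1'); m[:, :295]=0; m[:,335:]=0; m[:200]=0;m[250:]=0
for A,c,p in blobs(m): print(A,c,cv2.convexHull(p.astype(np.int32))[:,0].tolist())
E
```

```text
231 blue [251.53, 276.89] [[512.6  13. ]
 [512.6 -61.1]] [[511.6  12.4]
 [511.6 -60.4]] rim [237.4, 291.94] [[ 510.9   51.9]
 [ 510.9 -102.5]]
233 blue [251.23, 276.71] [[506.7  13.9]
 [506.7 -60.6]] [[505.9  13.3]
 [505.9 -59.9]] rim [237.46, 291.53] [[ 505.2   51.7]
 [ 505.2 -101.4]]
235 blue [251.24, 276.54] [[500.9  13.8]
 [500.9 -60.1]] [[500.2  13.2]
 [500.1 -59.4]] rim [237.34, 290.62] [[499.6  52. ]
 [499.5 -98.8]]
237 blue [251.55, 276.4] [[495.1  12.9]
 [495.  -59.7]] [[494.4  12.3]
 [494.4 -59. ]] rim [237.12, 290.46] [[493.9  52.6]
 [493.9 -98.3]]
254 blue [238.16] [491.7   5.8] rim [241.5] [481.2   4.9]
258 blue [238.49] [490.7  -5.9] rim [241.82] [480.3  -6.4]
262 blue [238.67] [490.2 -17.6] rim [241.88] [480.1 -17.7]
266 blue [238.85] [489.6 -29.3] rim [242.15] [479.4 -29. ]
270 blue [239.28] [488.4 -41. ] rim [242.55] [478.2 -40.3]
338 [308.8 229. ] [[320, 220], [317, 232], [313, 235], [303, 242], [300, 244], [296, 240], [296, 239], [313, 213], [314, 213], [317, 215], [320, 218]]
```

```bash
sed -i 's/h,L1,e,L2,Lt=p; a=Z(q\[0\]);x=a.apply(\[0,0,h\])/h,L1,e,L2,Lt,a1=p; a=Z(q[0]);x=a.apply([a1,0,h])/; s/\[450,600,0,500,300\]/[450,600,0,500,300,0]/g' kin.py
python3 - <<'E'
from h import *; import kin
np.set_printoptions(precision=1,suppress=True)
s=env.state();print(s["ee_pos"],s["ee_rot"],s["qpos"])
D=kin.D+[([12.,46.7,35.8,17.3,128.2,-57.7],[640.8,228,299.1]),(s["qpos"],s["ee_pos"])]
p,e=kin.fit(D);print(p,e); print([kin.fk(p,q)[0]-x for q,x in D])
Ro=kin.fk(p,s["qpos"])[1].inv()*R.from_matrix(rot(s["ee_rot"]));print(Ro.as_euler('xyz',degrees=True))
E
```

```text
[640.6 228.3 298.9] [-179.1  -34.3  165.9] [ 12.   46.5  36.1  17.3 127.9 -57.2]
[168.3 616.2  36.5 418.8 376.5  -0.9] 20.98091674513362
[array([12.5,  0.6, -1. ]), array([ -0.7, -11.9,   1. ]), array([ -0.9, -11.5,   0.1]), array([-0.4, -1.9, -0.2]), array([-0.6, -2.1,  0.1])]
[ 0.  0. 90.]
```

```bash
sed -i 's/Lt,a1=p/Lt,a1,d=p/; s/\[a1,0,h\]/[a1,d,h]/; s/\[450,600,0,500,300,0\]/[450,600,0,500,300,0,0]/g' kin.py
python3 - <<'E'
from h import *; import kin
np.set_printoptions(precision=1,suppress=True)
s=env.state()
D=kin.D+[(s["qpos"],s["ee_pos"])]
p,e=kin.fit(D);print(p,e)
Ro=kin.fk(p,s["qpos"])[1].inv()*R.from_matrix(rot(s["ee_rot"]));np.save("kin.npy",np.r_[p,Ro.as_quat()])
yaw=168.5;mx=np.array([np.cos(np.radians(-11.5)),np.sin(np.radians(-11.5)),0])
q=s["qpos"]
for a in(60,65,70):
  M=R.from_matrix(rot([180,-a,yaw]))
  for gz in(230,190,150,87):
    g=np.array([608,234.5,gz])+5*mx;x=g+19*M.as_matrix()[:,2]
    q,e=kin.ik(p,x,M,q,Ro); print(a,gz,x,q,round(e,2))
c=np.array([np.cos(np.radians(-3.8)),np.sin(np.radians(-3.8)),0]);bed=np.array([562.7,-27.3,0])
for t in(20,25,30):
  M=R.from_matrix(rot([180,t,176.2]))
  for gz in(230,27):
    x=bed-12*c+[0,0,gz]+19*M.as_matrix()[:,2];q,e=kin.ik(p,x,M,[-4,30,90,0,50,-90],Ro);print("bed",t,gz,x,q,round(e,2))
E
```

```text
[140.1 591.9  25.1 417.  335.6  -0.1  11.5] 0.05251184745206725
60 230 [596.8 236.8 220.5] [ 10.7  55.9  42.2  28.3 136.3 -57.1] 0.0
60 190 [596.8 236.8 180.5] [ 10.7  57.2  45.1  26.5 132.7 -59.8] 0.0
60 150 [596.8 236.8 140.5] [ 10.7  58.7  47.3  25.  129.2 -62. ] 0.0
60 87 [596.8 236.8  77.5] [ 10.7  61.6  49.9  23.4 124.2 -64.8] 0.0
65 230 [596.  236.9 222. ] [ 10.4  58.2  40.6  31.8 140.  -54.9] 0.0
65 190 [596.  236.9 182. ] [ 10.4  59.5  43.2  29.5 136.6 -58. ] 0.0
65 150 [596.  236.9 142. ] [ 10.4  61.1  45.3  27.8 133.4 -60.5] 0.0
65 87 [596.  236.9  79. ] [ 10.4  64.2  47.4  25.7 128.7 -63.6] 0.0
70 230 [595.4 237.1 223.5] [ 10.2  60.3  39.4  35.7 143.4 -52.3] 0.0
70 190 [595.4 237.1 183.5] [ 10.2  61.8  41.7  32.9 140.3 -55.8] 0.0
70 150 [595.4 237.1 143.5] [ 10.2  63.5  43.5  30.8 137.3 -58.6] 0.0
70 87 [595.4 237.1  80.5] [ 10.2  66.7  45.2  28.4 133.  -62. ] 0.0
bed 20 230 [557.2 -26.9 212.1] [ -4.    7.4 107.7   0.1  44.9 -90.2] 0.0
bed 20 27 [557.2 -26.9   9.1] [ -4.   23.  123.1   0.3  13.9 -90.4] 0.0
bed 25 230 [558.7 -27.  212.8] [ -4.    5.6 111.5   0.1  37.9 -90.3] 0.0
bed 25 27 [558.7 -27.    9.8] [ -4.   22.7 126.9   0.9   5.4 -91.1] 0.0
bed 30 230 [560.2 -27.1 213.5] [ -4.    4.1 115.3   0.2  30.6 -90.4] 0.0
bed 30 27 [560.2 -27.1  10.5] [  -5.4   22.4  128.5   55.1    2.8 -146.6] 10.58
```

```bash
python3 - <<'E'
from h import *
print([x.tolist() for x in rel([528,-24.5,302],[180,0,86.2])])
E
```

```text
[[0.0411, -0.2722, 0.0285], [-24.5, -28.0, 77.4]]
```

>>> send_rows(targets="0.041 -0.272 0.0285 -24.5 -28 77.4 30;0.041 -0.272 0.0285 -24.5 -28 77.4 30;0.041 -0.272 0.0285 -24.5 -28 77.4 30;0.041 -0.272 0.0285 -24.5 -28 77.4 30;0.041 -0.272 0.0285 -24.5 -28 77.4 30;0.041 -0.272 0.0285 -24.5 -28 77.4 30;0.041 -0.272 0.0285 -24.5 -28 77.4 30;0.041 -0.272 0.0285 -24.5 -28 77.4 30;0.041 -0.272 0.0285 -24.5 -28 77.4 30;0.041 -0.272 0.0285 -24.5 -28 77.4 30;0.041 -0.272 0.0285 -24.5 -28 77.4 30;0.041 -0.272 0.0285 -24.5 -28 77.4 30")

```text
time_s: 7.8
ee_pos: [527.2, -25.4, 304.3]
ee_rot: [179.6, 0.1, 85.8]
force: [0.3, 1.5, -0.4]
gripper_width: 27.4
gripper_force: 0.0
```

>>> send_rows(targets="0 0 0 0 0 0 30;0 0 0 0 0 0 30")

```text
time_s: 7.97
ee_pos: [527.3, -24.4, 303.9]
ee_rot: [179.9, -0.1, 86.5]
force: [0.3, 0.0, -0.4]
gripper_width: 27.3
gripper_force: 0.0
```

```bash
python3 - <<'E'
from h import *
print([x.tolist() for x in rel([528,-24.5,223],[180,0,86.2])])
E
```

```text
[[-0.0001, 0.0005, 0.0809], [0.1, -0.1, 0.3]]
```

>>> send_rows(targets="0 0.001 0.03 0 0 0 30;0 0.001 0.055 0 0 0 30;0 0.001 0.07 0 0 0 30;0 0.001 0.081 0 0 0 30;0 0.001 0.081 0 0 0 30;0 0.001 0.081 0 0 0 0;0 0.001 0.081 0 0 0 0;0 0.001 0.081 0 0 0 0;0 0.001 0.081 0 0 0 0", grip_force=20)

```text
time_s: 8.72
ee_pos: [529.1, -24.9, 222.6]
ee_rot: [180.0, -0.0, 86.4]
force: [-3.2, 0.1, 4.2]
gripper_width: 10.2
gripper_force: 20.0
```

>>> send_rows(targets="0 0.008 -0.006 0 0 0 0;0 0.016 -0.011 0 0 0 0;0 0.025 -0.0163 0 0 0 0;0 0.0337 -0.021 0 0 0 0;0 0.043 -0.0255 0 0 0 0;0 0.052 -0.0295 0 0 0 0;0 0.060 -0.0325 0 0 0 0;0 0.067 -0.035 0 0 0 0;0 0.067 -0.035 0 0 0 0;0 0.067 -0.035 0 0 0 0", grip_force=20)

```text
time_s: 9.55
ee_pos: [597.8, -29.6, 257.9]
ee_rot: [179.8, 0.0, 86.4]
force: [-1.2, -1.4, 5.6]
gripper_width: 9.5
gripper_force: 20.0
```

>>> send_rows(targets="0 0 0 0 0 0 30;0 0 0 0 0 0 30;0 0 0 0 0 0 30;0 0 0 0 0 0 30;0 0 -0.03 0 0 0 30;0 0 -0.07 0 0 0 30;0 0 -0.07 0 0 0 30")

```text
time_s: 10.13
ee_pos: [599.2, -29.1, 333.9]
ee_rot: [179.2, -0.1, 86.4]
force: [0.1, 0.0, 1.6]
gripper_width: 27.3
gripper_force: 0.0
```

```bash
python3 - <<'E'
from h import *; import kin
np.set_printoptions(precision=1,suppress=True)
handles()
k=np.load("kin.npy");p=k[:7];Ro=R.from_quat(k[7:]);s=env.state();print(s["time_s"],s["ee_pos"])
M=rot([180,-70,168.5]);mx=np.array([.98,-.199,0])
g=np.array([608,234.5,0])+5*mx
for gz in(260,230,91):
    x=g+[0,0,gz]+19*M[:,2];print(x,kin.ik(p,x,R.from_matrix(M),[10,58,40,32,140,-55],Ro))
x=g+[0,0,230]+19*M[:,2]
print([v.tolist() for v in rel(x,[180,-70,168.5])])
x=np.array([620,150,300]);print([v.tolist() for v in rel(x,[180,-35,168.5])])
E
```

```text
S [(141, [258.7, 140.0]), (247, [286.8, 166.8])]
T [(193, [360.7, 251.7])]
10.2333 [597.2 -29.  328.3]
[595.4 237.1 253.5] (array([ 10.2,  59.4,  37.1,  38.3, 145.9, -49.1]), np.float64(6.66788721497185e-11))
[595.4 237.1 223.5] (array([ 10.2,  60.3,  39.4,  35.7, 143.4, -52.3]), np.float64(8.242571192338641e-13))
[595.4 237.1  84.5] (array([ 10.2,  66.5,  45.2,  28.5, 133.3, -61.8]), np.float64(2.068278451336911e-13))
[[0.2654, -0.0191, 0.1049], [49.9, 57.2, -70.8]]
[[0.1801, 0.0113, 0.0285], [25.3, 28.9, -79.3]]
```

>>> send_rows(targets="0.265 -0.019 0.02 49.9 57.2 -70.8 100;0.265 -0.019 0.02 49.9 57.2 -70.8 100;0.265 -0.019 0.02 49.9 57.2 -70.8 100;0.265 -0.019 0.02 49.9 57.2 -70.8 100;0.265 -0.019 0.03 49.9 57.2 -70.8 100;0.265 -0.019 0.05 49.9 57.2 -70.8 100;0.265 -0.019 0.07 49.9 57.2 -70.8 100;0.265 -0.019 0.09 49.9 57.2 -70.8 100;0.265 -0.019 0.105 49.9 57.2 -70.8 100;0.265 -0.019 0.105 49.9 57.2 -70.8 100;0.265 -0.019 0.105 49.9 57.2 -70.8 100;0.265 -0.019 0.105 49.9 57.2 -70.8 100")

```text
time_s: 11.23
ee_pos: [594.1, 236.1, 219.6]
ee_rot: [-165.4, -59.1, 143.1]
force: [0.1, 0.8, -0.1]
gripper_width: 91.1
gripper_force: 0.0
```

>>> send_rows(targets="0 0 0 0 0 0 100")

```text
time_s: 11.32
ee_pos: [594.5, 237.4, 214.2]
ee_rot: [-164.7, -59.2, 142.4]
force: [0.6, 0.7, -1.4]
gripper_width: 91.2
gripper_force: 0.0
```

```bash
python3 - <<'E'
from h import *
S,T=handles();show(S,"s3")
s=env.state();print(s["time_s"],s["ee_pos"],s["ee_rot"],s["qpos"])
print([v.tolist() for v in rel([595.4,237.1,223.5],[180,-70,168.5])])
E
```

```text
S [(132, [258.6, 140.2]), (107, [276.6, 158.1])]
T [(180, [266.5, 190.8]), (191, [360.9, 251.7])]
11.4167 [594.12126206 236.94643225 219.00192815] [-165.09115201  -58.76204789  142.59249237] [  8.23426944  53.20398439  48.25691322  32.59932581 130.30441799
 -43.52912507]
[[0.0034, 0.0001, -0.0032], [8.6, 9.4, -12.5]]
```

View pics/s3.png

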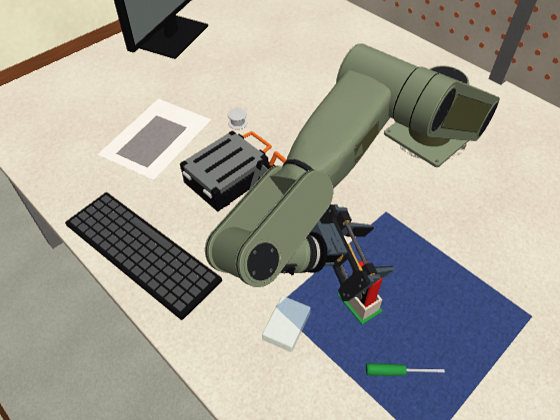

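Scene: the hand leans over the far side of the meter, fingers above and around it at (370,280); nothing is disturbed. Finish turning.

>>> send_rows(targets="0.0034 0 -0.003 8.6 9.4 -12.5 100;0.0034 0 -0.003 8.6 9.4 -12.5 100;0.0034 0 -0.003 8.6 9.4 -12.5 100;0.0034 0 -0.003 8.6 9.4 -12.5 100;0.0034 0 -0.003 8.6 9.4 -12.5 100")

```text
time_s: 11.83
ee_pos: [594.9, 237.1, 226.8]
ee_rot: [179.7, -69.7, 168.8]
force: [-0.6, -0.0, 0.6]
gripper_width: 91.4
gripper_force: 0.0
```

```bash
python3 - <<'E'
from h import *
s=env.state();print(s["time_s"],s["ee_pos"],s["ee_rot"],s["qpos"])
print([v.tolist() for v in rel([595.4,237.1,84.5],[180,-70,168.5])])
E
```

```text
11.8333 [594.89845366 237.10344827 226.81347346] [179.69237967 -69.65464842 168.82783324] [ 10.20871898  60.00563416  39.34752468  35.58908054 143.42046757
 -52.34812348]
[[-0.1336, -0.0002, 0.049], [-0.0, 0.3, 0.1]]
```

>>> send_rows(targets="-0.03 0 0.011 0 0 0 100;-0.06 0 0.022 0 0 0 100;-0.09 0 0.033 0 0 0 100;-0.11 0 0.04 0 0 0 100;-0.125 0 0.046 0 0 0 100;-0.134 0 0.049 0 0.3 0 100;-0.134 0 0.049 0 0.3 0 100;-0.134 0 0.049 0 0.3 0 100")

```text
time_s: 12.5
ee_pos: [595.9, 237.1, 84.3]
ee_rot: [179.4, -70.1, 169.2]
force: [0.3, 0.6, 0.2]
gripper_width: 91.4
gripper_force: 0.0
```

```bash
python3 - <<'E'
from h import *
s=env.state();print(s["time_s"],s["ee_pos"],s["ee_rot"],s["force"])
S=eyes.grab_frame("scene");T=eyes.grab_frame("top")
o=np.zeros((480,800,3),'u1');o[:,:400]=cv2.resize(S["image"][220:340,310:410],(400,480));o[:400,400:]=cv2.resize(T["image"][150:230,130:210],(400,400));cv2.imwrite("pics/g.png",o)
E
```

```text
12.5 [595.88543569 237.12476334  84.29528053] [179.35668945 -70.05588224 169.22156393] [0.29845045 0.59695934 0.21073753]
```

View pics/g.png

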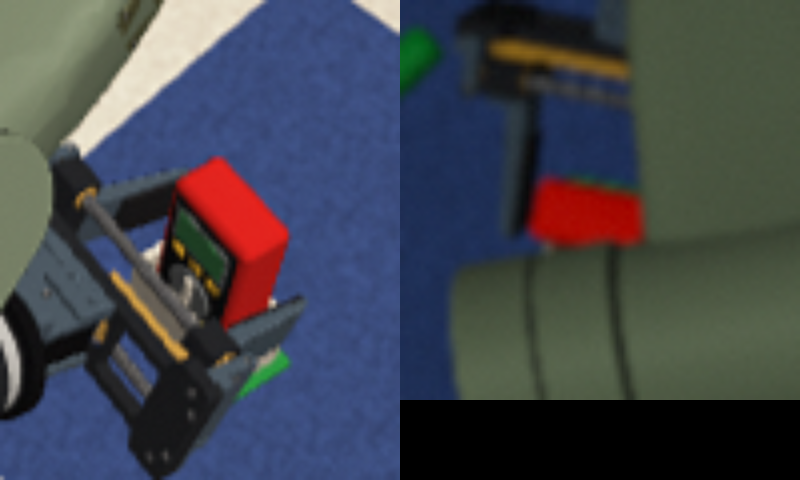

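Fingers straddle the meter, with the face towards the hand and the caddy rim below the fingers. Close.

>>> send_rows(targets="0 0 0 0 0 0 60;0 0 0 0 0 0 40;0 0 0 0 0 0 40;0 0 0 0 0 0 40;0 0 0 0 0 0 40;0 0 0 0 0 0 40", grip_force=40)

```text
time_s: 13.1
ee_pos: [595.6, 237.1, 83.8]
ee_rot: [179.4, -70.1, 169.2]
force: [0.6, -0.8, 1.6]
gripper_width: 64.1
gripper_force: 40.0
```

>>> send_rows(targets="0.009 0 -0.003 0 0 0 40;0.028 0 -0.01 0 0 0 40;0.052 0 -0.019 0 0 0 40;0.075 0 -0.027 0 0 0 40;0.08 0 -0.029 0 0 0 40;0.08 0 -0.029 0 0 0 40", grip_force=40)

```text
time_s: 13.6
ee_pos: [596.1, 237.1, 171.3]
ee_rot: [179.0, -69.7, 169.5]
force: [0.3, 0.1, -4.2]
gripper_width: 63.9
gripper_force: 40.0
```

```bash
python3 - <<'E'
from h import *
np.set_printoptions(precision=2,suppress=True)
s=env.state();print(s["time_s"],s["ee_pos"],s["ee_rot"],s["force"],s["gripper_width"])
S=eyes.grab_frame("scene");T=eyes.grab_frame("top")
for f in(S,T):
    print([(int(a),c.round(1),cv2.boxPoints(cv2.minAreaRect(p.astype(np.float32))).round(1).tolist()) for a,c,p in blobs(mask(f,0,4,150),60)])
M=rot(s["ee_rot"]);g=s["ee_pos"]-19*M[:,2];print("grasp",g)
E
```

```text
13.6 [596.14 237.07 171.34] [179.02 -69.74 169.55] [ 0.34  0.06 -4.2 ] 63.91158750081517
[(524, array([375.2, 253.7]), [[358.79998779296875, 242.39999389648438], [377.6000061035156, 233.39999389648438], [392.70001220703125, 264.79998779296875], [373.8999938964844, 273.8999938964844]])]
[(326, array([162.6, 190.2]), [[148.39999389648438, 193.39999389648438], [151.60000610351562, 180.39999389648438], [178.0, 187.0], [174.8000030517578, 199.89999389648438]])]
grasp [613.61 233.52 177.91]
```

```bash
python3 - <<'E'
from h import *; import kin
np.set_printoptions(precision=1,suppress=True)
k=np.load("kin.npy");p=k[:7];Ro=R.from_quat(k[7:]);s=env.state()
q=s["qpos"];M0=R.from_matrix(rot(s["ee_rot"]));M1=R.from_matrix(rot([180,20,176.2]));x0=s["ee_pos"]
tz=M1.as_matrix()[:,2]
W=[np.array(v)+19*tz for v in([480,140,220],[450,-20,190],[547.4,-26.3,110],[547.4,-26.3,27.5])]
rv=(M0.inv()*M1).as_rotvec()
for f in np.linspace(0,1,7):
    q,e=kin.ik(p,x0+f*(W[0]-x0),M0*R.from_rotvec(f*rv),q,Ro);print(f,q,round(e,2))
for a,b in zip(W,W[1:]):
    for f in(.5,1): q,e=kin.ik(p,a+f*(b-a),M1,q,Ro);print(q,round(e,2))
print(W,[v.tolist() for v in rel(W[0],[180,20,176.2])])
E
```

```text
0.0 [ 10.2  62.5  42.4  32.  139.2 -57.1] 0.0
0.16666666666666666 [ 10.5  52.4  53.1  21.6 125.6 -65.5] 0.0
0.3333333333333333 [ 11.2  42.   64.6  14.9 110.7 -69.8] 0.0
0.5 [ 12.4  31.7  76.6   9.8  94.9 -71.6] 0.0
0.6666666666666666 [ 14.1  21.7  88.7   4.9  78.5 -71.2] 0.0
0.8333333333333333 [ 16.6  12.3 101.   -1.2  61.8 -68. ] 0.0
1.0 [ 19.9   3.9 113.3 -11.2  44.9 -59.5] 0.0
[  8.8   1.3 118.5  -6.6  40.8 -73.1] 0.0
[ -4.1   0.3 122.1   0.2  37.6 -90.4] 0.0
[ -4.    7.8 120.7   0.1  31.5 -90.3] 0.0
[ -4.   15.  118.3   0.1  26.7 -90.3] 0.0
[ -4.   18.7 121.1   0.2  20.2 -90.4] 0.0
[ -4.   22.8 123.5   0.3  13.7 -90.5] 0.0
[array([486.5, 139.6, 202.1]), array([456.5, -20.4, 172.1]), array([553.9, -26.7,  92.1]), array([553.9, -26.7,   9.6])] [[0.0624, -0.117, 0.0706], [3.7, -89.9, -7.6]]
```

>>> send_rows(targets="0.02 -0.01 0 1.8 -45 -3.8 40;0.03 -0.03 0.01 3.7 -89.9 -7.6 40;0.04 -0.05 0.03 3.7 -89.9 -7.6 40;0.05 -0.07 0.045 3.7 -89.9 -7.6 40;0.055 -0.09 0.06 3.7 -89.9 -7.6 40;0.06 -0.105 0.07 3.7 -89.9 -7.6 40;0.062 -0.117 0.07 3.7 -89.9 -7.6 40;0.062 -0.117 0.07 3.7 -89.9 -7.6 40;0.062 -0.117 0.07 3.7 -89.9 -7.6 40;0.062 -0.117 0.07 3.7 -89.9 -7.6 40;0.062 -0.117 0.07 3.7 -89.9 -7.6 40;0.062 -0.117 0.07 3.7 -89.9 -7.6 40", grip_force=40)

```text
time_s: 14.7
ee_pos: [485.5, 138.8, 201.5]
ee_rot: [179.7, 15.7, 175.9]
force: [0.1, -1.0, -2.9]
gripper_width: 63.9
gripper_force: 40.0
```

```bash
python3 - <<'E'
from h import *
s=env.state();print(s["time_s"],s["ee_pos"],s["ee_rot"],s["force"],s["gripper_width"])
print([v.tolist() for v in rel([456.5,-20.4,172],[180,20,176.2])])
E
```

```text
14.7 [485.54851247 138.84081124 201.49931535] [179.67010381  15.72651158 175.87231711] [ 0.1285856  -0.95317817 -2.92698094] 63.881470466454594
[[0.0249, -0.1611, 0.0227], [0.2, -4.3, -0.3]]
```

>>> send_rows(targets="0.006 -0.035 0.006 0.2 -4.3 -0.3 40;0.012 -0.07 0.012 0.2 -4.3 -0.3 40;0.017 -0.105 0.017 0.2 -4.3 -0.3 40;0.021 -0.135 0.02 0.2 -4.3 -0.3 40;0.025 -0.161 0.023 0.2 -4.3 -0.3 40;0.025 -0.161 0.023 0.2 -4.3 -0.3 40;0.025 -0.161 0.023 0.2 -4.3 -0.3 40", grip_force=40)

```text
time_s: 15.28
ee_pos: [455.5, -20.9, 170.4]
ee_rot: [179.9, 19.6, 175.9]
force: [-0.5, 0.5, -2.6]
gripper_width: 64.1
gripper_force: 40.0
```

```bash
python3 - <<'E'
from h import *
np.set_printoptions(precision=2,suppress=True)
s=env.state();print(s["time_s"],s["ee_pos"],s["ee_rot"],s["force"],s["gripper_width"])
M=rot(s["ee_rot"]);print("grasp",s["ee_pos"]-19*M[:,2])
S=eyes.grab_frame("scene");T=eyes.grab_frame("top")
for f in(S,T): print([(int(a),c.round(1),cv2.boxPoints(cv2.minAreaRect(p.astype(np.float32))).round(1).tolist()) for a,c,p in blobs(mask(f,0,4,150),30)])
o=np.zeros((600,800,3),'u1');o[:480,:480]=cv2.resize(S["image"][130:250,250:370],(480,480));o[:400,480:]=cv2.resize(T["image"][160:260,225:305],(320,400));cv2.imwrite("pics/m.png",o)
E
```

```text
15.2833 [455.54 -20.9  170.42] [179.89  19.56 175.92] [-0.5   0.5  -2.57] 64.14515003641749
grasp [449.19 -20.48 188.32]
[(32, array([322.3, 152.1]), [[313.3999938964844, 157.10000610351562], [331.3999938964844, 145.10000610351562], [332.29998779296875, 146.5], [314.29998779296875, 158.5]]), (31, array([310.1, 162.6]), [[306.0, 163.0], [311.0, 158.0], [315.0, 162.0], [310.0, 167.0]]), (438, array([317.7, 175.2]), [[300.0, 164.0], [338.0, 164.0], [338.0, 187.0], [300.0, 187.0]])]
[(276, array([264. , 232.4]), [[250.3000030517578, 248.89999389648438], [251.60000610351562, 220.39999389648438], [277.5, 221.60000610351562], [276.20001220703125, 250.10000610351562]])]
```

View pics/m.png

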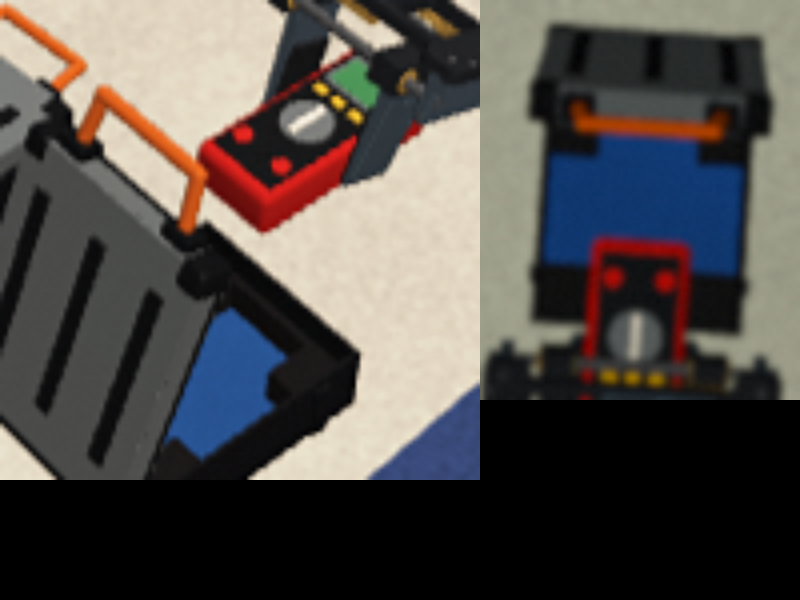

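Meter is level, face up, display end toward the robot; the blue bed is free, and the lid stands at about 69° with handle well above. Check the socket end's position against the camera.

```bash
python3 - <<'E'
from h import *
np.set_printoptions(precision=1,suppress=True)
s=env.state();M=rot(s["ee_rot"]);g=s["ee_pos"]-19*M[:,2];T=eyes.grab_frame("top");S=eyes.grab_frame("scene")
print("T end",plane(T,[[264.5,220.6],[252.5,219.9],[277.2,221.4]],187),"tool-based end",g+85.3*np.array([.998,-.068,0]))
# S socket-end corner bottom near (250+265/4,130+230/4)
c=(250+265/4,130+230/4);print("S low corner px",c,plane(S,c,166),"tool-based",g+85.3*np.array([.998,-.068,0])+32*np.array([.068,.998,0])+[0,0,-22])
M1=rot([180,20,176.2])
for w in([547.4,-26.3,105],[547.4,-26.3,28]): print([v.tolist() for v in rel(np.array(w)+19*M1[:,2],[180,20,176.2])])
E
```

```text
T end [[533.3 -24.4 187. ]
 [535.1   6.6 187. ]
 [531.3 -57.3 187. ]] tool-based end [535.8 -24.9 189.4]
S low corner px (316.25, 187.5) [[528.    2.5 166. ]] tool-based [538.    7.1 167.4]
[[-0.0618, -0.0016, 0.1127], [0.1, -0.2, 0.0]]
[[-0.0357, -0.0018, 0.1851], [0.1, -0.2, 0.0]]
```

>>> send_rows(targets="-0.016 0 0.028 0 -0.2 0 40;-0.032 -0.001 0.056 0 -0.2 0 40;-0.048 -0.001 0.085 0 -0.2 0 40;-0.058 -0.0015 0.105 0 -0.2 0 40;-0.063 -0.0015 0.113 0 -0.2 0 40;-0.063 -0.0015 0.113 0 -0.2 0 40;-0.063 -0.0015 0.113 0 -0.2 0 40", grip_force=40)

```text
time_s: 16.07
ee_pos: [555.0, -27.0, 87.7]
ee_rot: [179.9, 20.0, 176.2]
force: [0.0, -0.2, -2.6]
gripper_width: 64.1
gripper_force: 40.0
```

```bash
python3 - <<'E'
from h import *
s=env.state();print(s["time_s"],s["ee_pos"],s["ee_rot"],s["force"])
M1=rot([180,20,176.2]);handles()
for w in([549,-26.5,50],[549,-26.5,28]): print([v.tolist() for v in rel(np.array(w)+19*M1[:,2],[180,20,176.2])])
E
```

```text
16.0667 [554.97949395 -26.99497444  87.70075623] [179.91617611  20.03454312 176.20999096] [ 0.02486727 -0.18203056 -2.64911235]
S [(134, [258.4, 140.0]), (282, [287.3, 166.6])]
T [(210, [266.7, 191.2]), (192, [360.8, 251.7])]
[[0.019, 0.0003, 0.0534], [0.1, 0.2, -0.0]]
[[0.0266, 0.0003, 0.074], [0.1, 0.2, -0.0]]
```

>>> send_rows(targets="0.006 0 0.017 0 0 0 40;0.012 0 0.034 0 0 0 40;0.017 0 0.047 0 0 0 40;0.0205 0 0.057 0 0 0 40;0.0225 0 0.063 0 0 0 40;0.0235 0 0.066 0 0 0 40;0.0235 0 0.066 0 0 0 40", grip_force=40)

```text
time_s: 16.75
ee_pos: [556.0, -27.7, 18.3]
ee_rot: [179.9, 20.2, 176.1]
force: [-0.1, -0.1, -2.5]
gripper_width: 63.6
gripper_force: 40.0
```

>>> send_rows(targets="0.001 0 0.003 0 0 0 40;0.0017 0 0.0047 0 0 0 40;0.0022 0 0.006 0 0 0 40;0.0022 0 0.006 0 0 0 40", grip_force=40)

```text
time_s: 17.08
ee_pos: [556.1, -27.8, 11.5]
ee_rot: [179.9, 20.1, 176.1]
force: [0.5, -0.2, -3.0]
gripper_width: 63.4
gripper_force: 40.0
```

>>> send_rows(targets="0.0004 0 0.001 0 0 0 40;0.0008 0 0.002 0 0 0 40;0.0008 0 0.002 0 0 0 40", grip_force=40)

```text
time_s: 17.33
ee_pos: [556.4, -27.8, 10.4]
ee_rot: [179.9, 20.2, 176.1]
force: [-4.1, 0.1, 7.4]
gripper_width: 64.0
gripper_force: 45.2
```

Contact at the expected bed height. Release gently and back out.

>>> send_rows(targets="0 0 -0.0005 0 0 0 75;0 0 -0.0005 0 0 0 85;0 0 -0.0005 0 0 0 85;0 0 -0.0005 0 0 0 85;0 0 -0.0005 0 0 0 85")

```text
time_s: 17.75
ee_pos: [557.2, -27.8, 10.6]
ee_rot: [179.9, 20.3, 176.1]
force: [-0.4, 0.9, 5.6]
gripper_width: 77.8
gripper_force: 2.6
```

>>> send_rows(targets="0 0 -0.01 0 0 0 85;0 0 -0.03 0 0 0 85;0 0 -0.06 0 0 0 85;0 0 -0.1 0 0 0 85;0.03 0 -0.14 0 0 0 85;0.06 0 -0.17 0 0 0 85;0.08 0 -0.19 0 0 0 85;0.08 0 -0.19 0 0 0 85")

```text
time_s: 18.42
ee_pos: [409.9, -18.1, 162.2]
ee_rot: [179.9, 20.1, 176.1]
force: [-0.4, -0.6, -0.7]
gripper_width: 77.5
gripper_force: 0.0
```

```bash
python3 - <<'E'
from h import *
np.set_printoptions(precision=1,suppress=True)
S,T=handles()
s=env.state();print(s["time_s"],s["ee_pos"],s["gripper_width"])
for f in(S,T): print([(int(a),c.round(1),cv2.boxPoints(cv2.minAreaRect(p.astype(np.float32))).round(1).tolist()) for a,c,p in blobs(mask(f,0,4,150),20)])
o=np.zeros((600,800,3),'u1');o[:480,:480]=cv2.resize(S["image"][140:260,240:360],(480,480));o[:400,480:]=cv2.resize(T["image"][160:260,225:305],(320,400));cv2.imwrite("pics/p.png",o)
E
```

```text
S [(136, [258.5, 140.0]), (250, [286.9, 166.9])]
T [(207, [266.9, 191.2]), (194, [360.7, 251.7])]
18.5167 [414.7 -18.5 161.6] 77.312377180887
[(289, array([307.3, 224.4]), [[290.3999938964844, 239.8000030517578], [306.29998779296875, 201.3000030517578], [325.6000061035156, 209.1999969482422], [309.79998779296875, 247.6999969482422]])]
[(173, array([265.8, 213.3]), [[254.5, 234.1999969482422], [257.70001220703125, 193.5], [277.0, 195.0], [273.79998779296875, 235.8000030517578]])]
```

View pics/p.png

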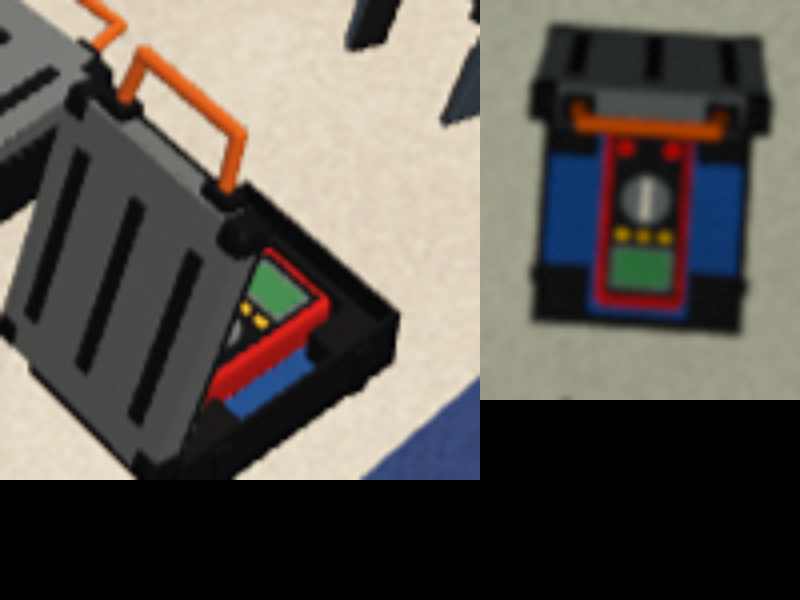

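Meter lies face up in the bed, level by eye, with a narrow blue gap at its display end (top crop). Measure the gap and heights.

```bash
python3 - <<'E'
from h import *
np.set_printoptions(precision=1,suppress=True)
S=eyes.grab_frame("scene");T=eyes.grab_frame("top")
def cross(v,xs,th):
    s=v-th; i=np.where(s[:-1]*s[1:]<0)[0]; return [round(float(xs[k]+s[k]/(s[k]-s[k+1])),2) for k in i]
g=T["image"].astype(int); ys=np.arange(222,248)
for x in(260,263,266,269):
    r=cross(g[ys,x,2]-np.maximum(g[ys,x,1],g[ys,x,0]),ys,25); b=cross(g[ys,x,0]-g[ys,x,2],ys,45)
    print(x,"red",r,"blue",b,plane(T,[x,r[-1]],22)[0,:2] if r else '',plane(T,[x,b[-1]],5)[0,:2] if b else '')
xs=np.arange(240,295)
for y in(215,220,225,230): 
    r=cross(g[y,xs,2]-g[y,xs,0],xs,20);b=cross(g[y,xs,0]-g[y,xs,2],xs,45);print(y,r,b,plane(T,[[r[0],y],[r[-1],y]],36)[:,:2].ravel())
h=cv2.inRange(cv2.cvtColor(S["image"],cv2.COLOR_BGR2HSV),(40,60,50),(85,255,255));
for f,b in((S,(290,195,340,240)),(T,(245,210,290,240))):
    h=cv2.inRange(cv2.cvtColor(f["image"],cv2.COLOR_BGR2HSV),(40,60,50),(85,255,255)); m=np.zeros_like(h);m[b[1]:b[3],b[0]:b[2]]=h[b[1]:b[3],b[0]:b[2]]
    for A,c,p in blobs(m,5): print("screen",A,c,cv2.convexHull(p.astype(np.int32))[:,0].tolist())
s=env.state();print([v.tolist() for v in rel([548,-26,310],[180,0,86.2])])
E
```

```text
260 red [232.51, 236.32] blue [237.48, 238.5] [496.6 -11.9] [490.7 -11.8]
263 red [232.73, 236.49] blue [237.69, 238.52] [496.1 -20.5] [490.6 -20.5]
266 red [232.91, 236.7] blue [237.81, 238.83] [495.5 -29.2] [489.7 -29.3]
269 red [233.1, 236.79] blue [237.88, 239.19] [495.3 -37.9] [488.6 -38. ]
215 [254.34, 257.88, 273.42, 276.59] [240.75, 253.56, 277.47, 289.78] [557.5   4.4 557.5 -59.5]
220 [254.06, 257.75, 258.23, 262.33, 263.05, 276.28] [240.37, 253.28, 277.07, 289.35] [543.1   5.2 543.1 -58.6]
225 [253.62, 256.9, 273.05, 275.93] [240.9, 252.84, 276.77, 289.07] [528.7   6.4 528.7 -57.6]
230 [253.17, 256.69, 272.56, 275.83] [] [514.4   7.7 514.4 -57.3]
screen 102 [307.9 212.1] [[315, 214], [314, 215], [311, 217], [309, 218], [308, 218], [302, 212], [302, 211], [304, 206], [307, 206], [315, 213]]
screen 150 [265.  226.6] [[272, 230], [271, 231], [269, 232], [265, 232], [258, 231], [258, 223], [259, 222], [271, 222], [272, 223]]
[[-0.1755, 0.0016, -0.0948], [15.8, 15.7, 88.9]]
```

```bash
python3 - <<'E'
from h import *
np.set_printoptions(precision=1,suppress=True)
S=eyes.grab_frame("scene");T=eyes.grab_frame("top")
print(tri(T,(257.6,231.5),S,(315.4,213.7)))
g=S["image"].astype(int);r=g[:,:,2]-np.maximum(g[:,:,1],g[:,:,0])
for z in(39,): 
  for c in((1,.0),):
    pass
# predicted S pixels of +y top edge points of a seated meter (z=33 side/face edge start) and bottom, vs red mask extent along that column
c=np.array([.998,-.066,0]);n=np.array([.066,.998,0]);cen=np.array([562.7,-27.3,0])+2*c-np.array([0,0,0])
for d in(-60,-40,-20,0,20):
    P=cen+d*c+32*n+[0,0,22];px=proj(S,P)[0];x=int(round(px[0]));ys=np.arange(int(px[1])-14,int(px[1])+15)
    k=ys[r[ys,x]>30];print(d,px,"red rows",k.min() if len(k) else None,k.max() if len(k) else None,"pred top/bot",proj(S,P+[0,0,15]-3*n)[0,1],proj(S,P-[0,0,15]-3*n)[0,1])
E
```

```text
(array([510.4,  -5.7,  41.2]), np.float64(1.4892379139586378))
-60 [320.  220.5] red rows 213 220 pred top/bot 216.36946183283862 223.2847968782188
-40 [314.5 224.4] red rows 218 226 pred top/bot 220.247407918724 227.1369478241732
-20 [308.8 228.3] red rows 222 230 pred top/bot 224.17358040222874 231.0361619249706
0 [303.1 232.3] red rows 219 234 pred top/bot 228.14888453229412 234.98330696361467
20 [297.3 236.3] red rows 230 238 pred top/bot 232.1742483568645 238.97927218942382
```

Seated and level (face at ~39 mm after the known +2–3 mm bias; edge offset is constant along its length). Now bring the lid back from 69° to about half.

```bash
python3 - <<'E'
from h import *
print([v.tolist() for v in rel([597.5,-29.3,335],[180,0,86.2])])
E
```

```text
[[-0.2306, 0.0017, -0.1022], [15.8, 15.7, 89.0]]
```

>>> send_rows(targets="-0.014 0 -0.039 15.8 15.7 89 30;-0.028 0 -0.078 15.8 15.7 89 30;-0.042 0 -0.117 15.8 15.7 89 30;-0.06 0 -0.164 15.8 15.7 89 30;-0.1 0 -0.15 15.8 15.7 89 30;-0.14 0.001 -0.135 15.8 15.7 89 30;-0.18 0.001 -0.12 15.8 15.7 89 30;-0.21 0.0015 -0.11 15.8 15.7 89 30;-0.231 0.0017 -0.102 15.8 15.7 89 30;-0.231 0.0017 -0.102 15.8 15.7 89 30;-0.231 0.0017 -0.102 15.8 15.7 89 30;-0.231 0.0017 -0.102 15.8 15.7 89 30")

```text
time_s: 19.72
ee_pos: [598.8, -29.1, 333.2]
ee_rot: [179.3, 1.0, 91.5]
force: [1.1, 0.1, -0.5]
gripper_width: 27.5
gripper_force: 0.0
```

```bash
python3 - <<'E'
from h import *
s=env.state();print(s["time_s"],s["ee_pos"],s["ee_rot"])
print([v.tolist() for v in rel([597.5,-29.3,335],[180,0,86.2])])
E
```

```text
19.7167 [598.82815142 -29.11804601 333.18349344] [179.28621881   0.95560352  91.45203647]
[[-0.0002, -0.0013, -0.0018], [0.8, 0.9, 5.3]]
```

>>> send_rows(targets="0 -0.001 0 0.8 0.9 5.3 30;0 -0.001 0 0.8 0.9 5.3 30;0 -0.001 0.03 0.8 0.9 5.3 30;0 -0.001 0.055 0.8 0.9 5.3 30;0 -0.001 0.068 0.8 0.9 5.3 30;0 -0.001 0.076 0.8 0.9 5.3 30;0 -0.001 0.076 0.8 0.9 5.3 0;0 -0.001 0.076 0.8 0.9 5.3 0;0 -0.001 0.076 0.8 0.9 5.3 0;0 -0.001 0.076 0.8 0.9 5.3 0", grip_force=20)

```text
time_s: 20.55
ee_pos: [598.3, -30.5, 261.1]
ee_rot: [179.6, 0.1, 86.5]
force: [-0.3, 0.9, 0.0]
gripper_width: 9.3
gripper_force: 20.0
```

>>> send_rows(targets="0 -0.008 0.003 0 0 0 0;0 -0.016 0.006 0 0 0 0;0 -0.0235 0.009 0 0 0 0;0 -0.031 0.0125 0 0 0 0;0 -0.038 0.016 0 0 0 0;0 -0.045 0.02 0 0 0 0;0 -0.052 0.024 0 0 0 0;0 -0.059 0.0285 0 0 0 0;0 -0.069 0.0355 0 0 0 0;0 -0.0745 0.04 0 0 0 0;0 -0.0745 0.04 0 0 0 0;0 -0.0745 0.04 0 0 0 0", grip_force=20)

```text
time_s: 21.55
ee_pos: [522.0, -25.5, 218.9]
ee_rot: [179.9, 0.0, 86.5]
force: [-1.4, 4.2, 0.4]
gripper_width: 9.5
gripper_force: 20.0
```

>>> send_rows(targets="0 0 0 0 0 0 30;0 0 0 0 0 0 30;0 0 0 0 0 0 30;0 0 0 0 0 0 30;0 0 -0.02 0 0 0 30;0 0 -0.05 0 0 0 30;0 -0.03 -0.08 0 0 0 30;0 -0.07 -0.09 0 0 0 30;0 -0.11 -0.09 0 0 0 30;0 -0.15 -0.09 0 0 0 30")

```text
time_s: 22.38
ee_pos: [372.3, -17.0, 309.7]
ee_rot: [179.6, 0.1, 86.5]
force: [-0.8, 0.5, 1.0]
gripper_width: 27.2
gripper_force: 0.0
```

```bash
python3 - <<'E'
from h import *
S,T=handles();s=env.state();print(s["time_s"],s["ee_pos"],s["force"],s["gripper_width"])
E
```

```text
S [(138, [258.5, 140.0]), (236, [309.9, 163.6])]
T [(180, [265.3, 221.5]), (194, [360.9, 251.8])]
22.4833 [368.23187175 -16.67733296 309.57662831] [0.58480879 0.02812471 1.10998337] 27.851905238193883
```

>>> send_rows(targets="0 -0.03 0 0 0 0 30;0 -0.03 0 0 0 0 30;0 -0.03 0 0 0 0 30;0 -0.03 0 0 0 0 30;0 -0.03 0 0 0 0 30;0 -0.03 0 0 0 0 30;0 -0.03 0 0 0 0 30;0 -0.03 0 0 0 0 30;0 -0.03 0 0 0 0 30;0 -0.03 0 0 0 0 30;0 -0.03 0 0 0 0 30;0 -0.03 0 0 0 0 30")

```text
time_s: 23.48
ee_pos: [343.3, -14.9, 308.8]
ee_rot: [179.7, 0.1, 86.5]
force: [-0.5, -0.7, 0.2]
gripper_width: 27.3
gripper_force: 0.0
```

```bash
python3 - <<'E'
from h import *
S,T=handles();show(S,"end");s=env.state();print(s["time_s"],s["ee_pos"],s["force"])
t=[b for b in blobs(mask(T,6,14),30) if 230<b[1][0]<300 and 150<b[1][1]<280];c=[b for b in blobs(mask(S,6,14),100) if 270<b[1][0]<340 and 130<b[1][1]<220]
P,e=tri(T,t[0][1],S,c[0][1]);print(P,e,"lid deg",np.degrees(np.arctan2(P[2]-2.5-55,668.5-P[0]))-3)
E
```

```text
S [(139, [258.4, 139.9]), (236, [309.9, 163.6])]
T [(187, [264.9, 221.5]), (191, [360.9, 251.7])]
23.5833 [343.32125322 -14.87661737 308.81216666] [ 0.1866283  -1.07998285 -0.45922756]
[528.22187086 -24.50891316 228.61789963] 2.243685744624509 lid deg 47.655966054773444
```

View pics/end.png

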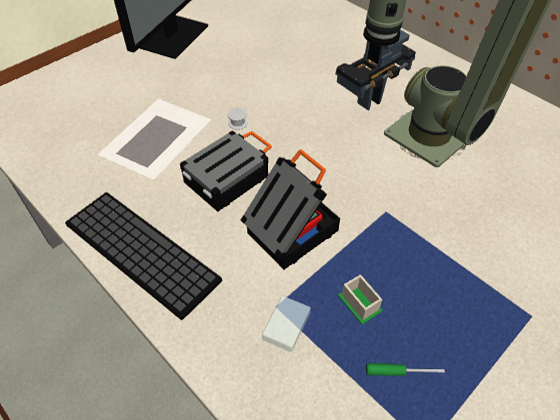

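The left lid stands still at about 48° (handle at (310,164)). The meter lies in its bed at (312,225) and the other case is shut. The caddy at (361,297) is empty, the bystanders haven't moved, and the arm is clear.

```bash
python3 -c "
from workcell import env
print(env.job_done())"
```

```text
the job is handed in; nothing more can be done
None
```

The job is handed in. The left case's lid held when tested, so the meter lies face up and level in its foam bed; that lid stands about 48° open by itself, the other case is shut, and the screwdriver, spool and parts box are where they were.

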